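# Start the hob with three key taps

## Robot

A 7-joint arm with a two-finger parallel gripper is mounted at the origin on the work surface. World frame = base frame: x ahead of the robot, y to its left, z up, the work surface at z = 0. Lengths are in m, angles in rad, forces in N, time in s.
With the tool pointing down it reaches from about 0.4 to 0.875 m from the base axis. Payload 6.5 kg.
Tool frame: the origin (TCP) lies on the centre line of the jaws, within the pads' length; the fingertips stand 8 mm ahead of it and the grasp point (between the pads) lies 11 mm behind it; z points along the fingers, y is the line along which they close (so a half turn about z gives the same grasp; the last joint's range is limited). The gripper opens to 85 mm and grips with 20 to 120 N. Pads are 22 mm wide; open, the fingers measure 114 mm over their backs; the gripper's body (76 mm by 85 mm) begins 54 mm behind the grasp point. The pads swing forward as they close: fully open they stand 13 mm farther back than shut.
Start: joints at [-0.066, 0.536, -0.004, 1.538, 0.003, 1.067, -0.071], TCP at [0.65, 0, 0.239] pointing down, gripper open.
Joint ranges: [-2.7, 2.7], [-0.37, 2.16], [-1.27, 1.26], [0.24, 2.4], [-1.31, 4.45], [0.19, 1.91], [-2.76, 2.76]. Speed limits (rad/s): [2.39, 2.39, 3.14, 3.14, 3.14, 3.14, 3.14].

## Interface

Orientations are given as [roll, pitch, yaw] about the fixed x, y, z axes, in that order (R = Rz(yaw) Ry(pitch) Rx(roll)).
In Python, from cell import * gives the robot as it stands. The module is installed in compiled form; this text tells all that it offers.
- The arm moves only by the tool play_rows, never from a script. Its argument "steps" is a list of rows, each a list of 2 entries, a list of its own where there are three numbers: the shift along the tool's x, y, z in m, then the turn about the tool's z in degrees. In form: [[[dx, dy, dz], spin], ...]. A call has 1 to 5 rows; each row shifts and turns the commanded pose from where the row before left it, along the tool's axes as they then stand; what a row does not reach is not made up. A row lasts 1/8 s, in which the tool goes at most 62.5 mm and 10.7 degrees, less where a joint would pass 70% of its speed; a pose out of reach is approached as far as the arm can. A call with a gripper value outside its range is refused whole. "jaw" is the finger opening in m, from 0 to 0.0854, set as the call begins (left out, the last holds). The fingers move at their own pace and stop on an object; the grip force is fixed at half the most. Time passes only in rows, so rows that do not move let the fingers close. It gives the time, the measured TCP pose, the force, the opening and the grip force at its end, in the units of the state.
- get_obs(): the state, without advancing time (a new reading comes with each control period).
- camera(name): name is "scene" or "side" or "wrist"; returns a dict with "img" (400x640x3 uint8, red, green, blue), "camera_matrix" (3x3 intrinsics, pixels), "extrinsics" (4x4, takes a point from camera to world coordinates); the wrist camera has in their place "T_tool_cam" (4x4, takes a point from camera to tool coordinates, whose origin is the TCP and whose axes are the flange's). Camera axes: x right, y up, looking along -z (the intrinsics and any distortion apply to the point x, -y, -z); pixel columns grow to the right and rows downward; lengths in m; the calibration is good to about 2 mm. A picture is of the moment at which its call begins: read the wrist's pose just before it. There is no depth.
- job_done(): hands the job in; it is judged then, once.
Trained networks look in a picture, given as the dict that the camera call returned (one of the last four; its "shot" number tells which), for a name from the list of things; names that differ only in an ending like _2 or _b are one class to them, and where a whole thing is asked for, a point or a joint stands for the part that bears it (a point fixed in the world has none). Each returns a list of dicts, best first, with "confidence" (0 to 1); they miss things now and then, are a little off and sometimes report something else, mostly with a low value. They report only what shows in the picture. A call takes as long as a camera call.
- look_for(picture, thing): "bbox" ([left, top, width, height] in pixels, round what is visible of it).
The state is a dict: "t": time; "q": joint angles; "joint_velocities": joint speeds; "joint_torque": joint torques, N m; "eef_pos": TCP position; "tool_rot": TCP orientation; "force": force on the tool from outside, world axes, zero at the start; "ft_torque": the same for the moment, N m; "finger_gap": finger opening in m; "grip_force": force on a finger pad.
Only numpy, scipy, OpenCV 4.12 (cv2) and the standard library are available. Lean on these libraries where they do the work, as an engineer would, in place of code of your own. Each camera call takes 0.05 s, during which the arm holds its last target. There are 200 camera calls.

## Task

Start the induction hob under the frying pan by touch alone: with the fingertips, gently press the red power key, then the yellow heat key, then the green start key, each pushed all the way down so that it stays there. Leave the blue child-lock key up, and leave the pan, jar, mug and spoon where they are. Finish with the hand clear of everything.

Things in the scene. Friction and masses are not known exactly. Their poses are not given: they have to be found in the camera images.
- hob: portable induction hob, black with a dark glass top and an aluminium control strip, fixed; 360 (its x) x 300 (its y) x 60 mm high; origin at the centre of its underside, on the counter. The control strip with the four keys runs along its -x edge (the edge nearest the robot), flat top 60 mm above the counter.
- red_key_top (a point): centre of the top face of the red key cap (power key), a round red cap 34 mm across; it points up, 76 mm above the counter when the key is up, and goes down with the key. The order of the four colours along the strip varies; the keys are 70 mm apart, centre to centre, in one row along the hob's y axis, 135 mm from the hob's origin towards its -x edge.
- red_key (a joint): how far the red key is pressed in: 0 up, 0.008 m fully down on its stop. A latching key: about 3 N pushes it straight down, it has no spring and stays where it is left. It counts as down beyond 0.006 m.
- red_key_base: black round collar of the red key, 44 mm across and 5 mm high, fixed on the control strip; origin at the centre of its underside, 60 mm above the counter (16 mm below the cap top of an unpressed key). It carries the cap.
- yellow_key_top (a point): centre of the top face of the yellow key cap (pan-heat key), a round yellow cap 34 mm across; it points up, 76 mm above the counter when the key is up, and goes down with the key. The order of the four colours along the strip varies; the keys are 70 mm apart, centre to centre, in one row along the hob's y axis, 135 mm from the hob's origin towards its -x edge.
- yellow_key (a joint): how far the yellow key is pressed in: 0 up, 0.008 m fully down on its stop. A latching key: about 3 N pushes it straight down, it has no spring and stays where it is left. It counts as down beyond 0.006 m.
- yellow_key_base: black round collar of the yellow key, 44 mm across and 5 mm high, fixed on the control strip; origin at the centre of its underside, 60 mm above the counter (16 mm below the cap top of an unpressed key). It carries the cap.
- green_key_top (a point): centre of the top face of the green key cap (start key), a round green cap 34 mm across; it points up, 76 mm above the counter when the key is up, and goes down with the key. The order of the four colours along the strip varies; the keys are 70 mm apart, centre to centre, in one row along the hob's y axis, 135 mm from the hob's origin towards its -x edge.
- green_key (a joint): how far the green key is pressed in: 0 up, 0.008 m fully down on its stop. A latching key: about 3 N pushes it straight down, it has no spring and stays where it is left. It counts as down beyond 0.006 m.
- green_key_base: black round collar of the green key, 44 mm across and 5 mm high, fixed on the control strip; origin at the centre of its underside, 60 mm above the counter (16 mm below the cap top of an unpressed key). It carries the cap.
- blue_key_top (a point): centre of the top face of the blue key cap (child-lock key, to be left up), a round blue cap 34 mm across; it points up, 76 mm above the counter when the key is up, and goes down with the key. The order of the four colours along the strip varies; the keys are 70 mm apart, centre to centre, in one row along the hob's y axis, 135 mm from the hob's origin towards its -x edge.
- blue_key (a joint): how far the blue key is pressed in: 0 up, 0.008 m fully down on its stop. A latching key: about 3 N pushes it straight down, it has no spring and stays where it is left. It counts as down beyond 0.006 m.
- blue_key_base: black round collar of the blue key, 44 mm across and 5 mm high, fixed on the control strip; origin at the centre of its underside, 60 mm above the counter (16 mm below the cap top of an unpressed key). It carries the cap.
- pan: dark grey frying pan standing loose on the hob's glass, 210 mm across the rim, 45 mm high; origin at the centre of its underside; the black handle runs along its +x axis to 245 mm from the centre, rising to 67 mm above the underside, and points left or far-left as seen from the robot, away from the keys. About 0.8 kg.
- jar: amber glass spice jar with a yellow cap, 48 mm across, 100 mm high, loose on the counter to the left of the keys; origin at the centre of its underside, z axis up.
- mug: white mug, 76 mm across, 90 mm high, loose on the counter to the right of the keys; origin at the centre of its underside, handle towards its +y, z axis up.
- spoon: yellow serving spoon 200 mm long lying loose on the counter to the right of the hob, along its x axis; origin midway along it, on its underside.

How it is judged:
On the way, in this order (a step that is already met when the one before it is completed fails the run):
1. the red key is pressed down (value of joint red_key above 0.006 m), for 0.1 s.
2. the yellow key is pressed down (value of joint yellow_key above 0.006 m), for 0.1 s.
3. the green key is pressed down (value of joint green_key above 0.006 m), for 0.1 s.
At the end, for the whole second after the job is handed in: The red, yellow and green keys are down (more than 6 of their 8 mm), the blue key is up (less than 3 mm in), and pan, jar, mug and spoon stand within 20 mm of where they were, upright (value of joint each of red_key, yellow_key, green_key above 0.006 m and value of joint blue_key below 0.003 m and not (distance of any of pan, jar, mug, spoon from where it was at the start of the episode above 0.02 m or angle between any of jar, mug, pan's own z axis and vertical above 0.35 rad)); the robot touches nothing.
It fails at once if the yellow key was pushed (over 3 mm) before the red one was down (value of joint yellow_key above 0.003 m and value of joint red_key below 0.006 m).
It fails at once if the green key was pushed (over 3 mm) before the yellow one was down (value of joint green_key above 0.003 m and value of joint yellow_key below 0.006 m).
It fails at once if the blue child-lock key was pushed over 3 mm (value of joint blue_key above 0.003 m).
It fails at once if a key or the hob was pressed harder than 25 N: not gentle (contact force between any of the arm, the fingers and hob above 25 N or contact force between any of the arm, the fingers and red_key_base above 25 N or contact force between any of the arm, the fingers and yellow_key_base above 25 N or contact force between any of the arm, the fingers and green_key_base above 25 N or contact force between any of the arm, the fingers and blue_key_base above 25 N).
It fails at once if the pan, jar, mug or spoon was lifted, tipped or moved over 20 mm (distance of any of pan, jar, mug, spoon from where it was at the start of the episode above 0.02 m or angle between any of jar, mug, pan's own z axis and vertical above 0.35 rad).
It also fails if it takes over 42 s, if anything falls off the work surface, if the arm or the gripper's body presses on something with over 40 N, if the wrist force passes 120 N, or if a joint passes its speed limit or range.

## Working session

There is one attempt and no reset: what is moved stays moved. The work goes in short steps, Python scripts to look and compute and a tool call to move; the robot and the scene stay as the last step left them, time stands still between calls to the robot, and variables do not carry over. Pictures are saved under pics/ and viewed, at most 10 in all, crops included, and the job is handed in when it is done.

Besides the shell and the picture viewer there is one more tool, called after "Request:" by a JSON object that holds its "api" and its "payload", one argument or row to a line. play_rows: Moves the arm, as the interface text tells. Its arguments: {"type":"object","properties":{"steps":{"type":"array"},"jaw":{"type":"number"}},"required":["steps"]}

```bash
mkdir -p pics; cat > h.py <<'E'
from cell import *
import numpy as np, cv2
from scipy.spatial.transform import Rotation as R
def ray(c,u,v,T):
    K=c["camera_matrix"]; d=np.array([(u-K[0,2])/K[0,0],-(v-K[1,2])/K[1,1],-1.])
    return T[:3,3],T[:3,:3]@d
def hit(c,u,v,z,T):
    o,d=ray(c,u,v,T); return o+d*(z-o[2])/d[2]
def toolT(o):
    T=np.eye(4);T[:3,3]=o["eef_pos"];r=np.array(o["tool_rot"])
    T[:3,:3]=r if r.shape==(3,3) else R.from_euler("xyz",r).as_matrix()
    return T
E
python3 - <<'E'
from h import *
o=get_obs();print(o["eef_pos"],o["tool_rot"],o["t"])
ims=[]
for n in["scene","wrist","side"]:
    c=camera(n); T=c["extrinsics"] if n!="wrist" else toolT(o)@c["T_tool_cam"]
    if n!="side":cv2.imwrite(f"pics/{n}0.png",c["img"][:,:,::-1])
    for k in["red","yellow","green","blue"]:
        for r in look_for(c,k+"_key_top")[:2]:
            b=r["bbox"];print(n,k,round(r["confidence"],2),np.round(b),hit(c,b[0]+b[2]/2,b[1]+b[3]/2,.074,T).round(3))
E
```

```text
[ 6.49373642e-01 -2.83617422e-05  2.38392185e-01] [-3.13984313e+00  1.23478363e-04  1.57086647e+00] 0.0
scene red 0.49 [208. 167.  12.  13.] [ 0.503 -0.26   0.074]
scene green 0.32 [261. 166.  14.  11.] [ 0.475 -0.126  0.074]
scene green 0.31 [149. 218.  25.  67.] [ 0.757 -0.302  0.074]
scene blue 0.47 [259. 164.  12.  12.] [ 0.472 -0.133  0.074]
wrist yellow 0.72 [121. 224.  34.  36.] [ 0.454 -0.065  0.074]
wrist green 0.65 [146. 277.  30.  30.] [ 0.469 -0.129  0.074]
wrist blue 0.62 [150. 277.  26.  29.] [ 0.471 -0.128  0.074]
side red 0.57 [359. 302.  19.  20.] [ 0.501 -0.271  0.074]
side yellow 0.45 [275. 240.  20.  14.] [ 0.445 -0.066  0.074]
side green 0.58 [331. 279.  15.  19.] [ 0.483 -0.203  0.074]
side blue 0.67 [303. 256.  14.  19.] [ 0.466 -0.133  0.074]
```

View pics/scene0.png

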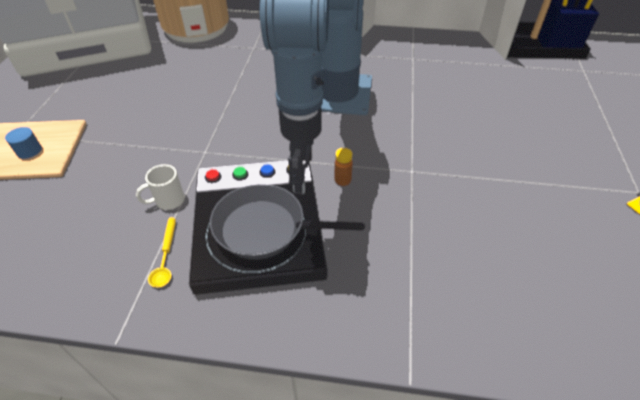

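View pics/wrist0.png

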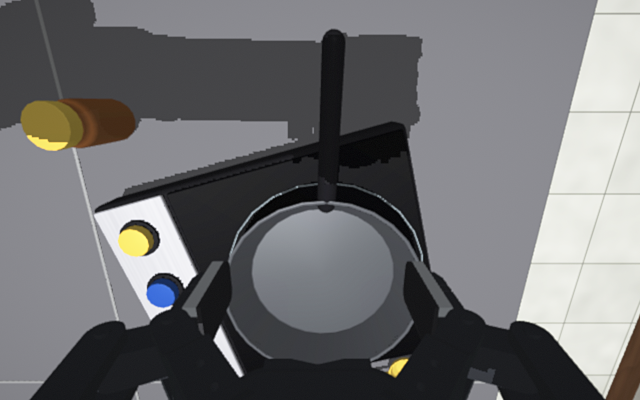

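The scene shows red (212,176), green (240,173) and blue (267,170). The wrist view shows yellow (138,240) at the jar end, with blue next to it. I'll move to above red and look again.

Request:
{"api": "play_rows", "payload": {
  "steps": [
    [[-0.053,-0.029,0],0],
    [[-0.053,-0.029,0],0],
    [[-0.053,-0.029,0],0],
    [[-0.053,-0.029,0],0],
    [[-0.053,-0.029,0],0]
  ],
  "jaw": 0
}}

```text
t: 1.38
eef_pos: [0.504, -0.2667, 0.2396]
tool_rot: [3.141, 0.0, 1.571]
force: [0.9, -0.5, -0.5]
finger_gap: 0.0
grip_force: 0.0
```

```bash
python3 - <<'E'
from h import *
camera("wrist")
o=get_obs();print(o["eef_pos"],o["tool_rot"],o["t"],o["finger_gap"])
c=camera("wrist");T=toolT(o)@c["T_tool_cam"];print(c["T_tool_cam"].round(3))
cv2.imwrite("pics/w1.png",c["img"][:,:,::-1])
for k in["red","yellow","green","blue"]:
    for r in look_for(c,k+"_key_top")[:2]:
        b=r["bbox"];print(k,round(r["confidence"],2),np.round(b),hit(c,b[0]+b[2]/2,b[1]+b[3]/2,.074,T).round(4))
E
```

```text
[ 0.49823434 -0.27637863  0.23972596] [-3.13881826  0.00599651  1.55971921] 1.425 -9.810203517847304e-05
[[-0.     0.948  0.318  0.081]
 [ 1.     0.    -0.     0.001]
 [-0.     0.318 -0.948 -0.135]
 [ 0.     0.     0.     1.   ]]
yellow 0.35 [287.  87.  36.  36.] [ 0.4881 -0.1993  0.074 ]
green 0.97 [288.  86.  36.  38.] [ 0.4894 -0.1994  0.074 ]
blue 0.76 [263.   3.  36.  46.] [ 0.4687 -0.1333  0.074 ]
```

View pics/w1.png

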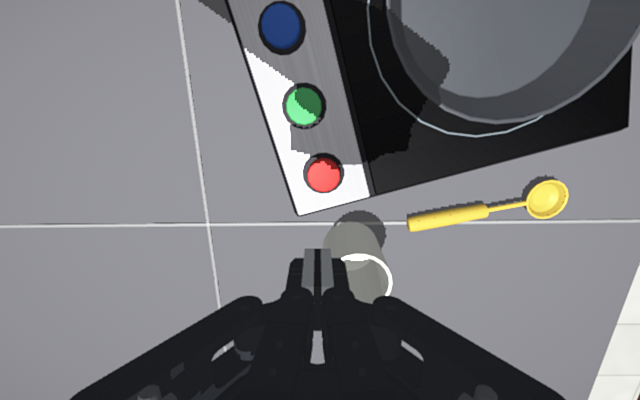

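Red is at (323,174), green (304,105) and blue (282,27). The mug stands just past red, under the fingertips. The arm may still have been settling, so I'll measure again at rest.

```bash
cat >> h.py <<'E'
def seg(c):
    """cap centres by colour: HSV blobs"""
    h=cv2.cvtColor(c["img"],cv2.COLOR_RGB2HSV); out={}
    for k,(a,b) in dict(red=(0,6),yellow=(22,32),green=(50,85),blue=(105,125)).items():
        m=cv2.inRange(h,(a,120,50),(b,255,255))
        n,_,s,ce=cv2.connectedComponentsWithStats(m)
        out[k]=[(ce[i].round(1),s[i][:5]) for i in range(1,n) if s[i][4]>250]
    return out
E
python3 - <<'E'
from h import *
for i in range(4):
    o=get_obs();print(o["t"],np.round(o["eef_pos"],4),np.round(o["tool_rot"],4),np.abs(o["joint_velocities"]).max().round(3))
    c=camera("wrist")
T=toolT(o)@c["T_tool_cam"]
for k,v in seg(c).items():
    for ce,s in v: print(k,ce,s,hit(c,*ce,.076,T).round(4))
for n in["side"]:
    c=camera(n)
    for k,v in seg(c).items():
        for ce,s in v: print(n,k,ce,s,hit(c,*ce,.076,c["extrinsics"]).round(4))
E
```

```text
1.675 [ 0.5058 -0.2637  0.2393] [ 3.1410e+00 -8.0000e-04  1.5725e+00] 0.016
1.725 [ 0.506  -0.2633  0.2393] [ 3.1411e+00 -7.0000e-04  1.5734e+00] 0.007
1.775 [ 0.506  -0.2633  0.2392] [ 3.1413e+00 -6.0000e-04  1.5738e+00] 0.004
1.825 [ 0.5058 -0.2635  0.2392] [ 3.1415e+00 -5.0000e-04  1.5735e+00] 0.006
red [315.5 187.8] [300 171  32  34 850] [ 0.5055 -0.2661  0.076 ]
yellow [487.3 220.4] [ 399  194  159   49 2460] [ 0.6884 -0.3016  0.076 ]
green [298.5 120.7] [279 103  36  37 472] [ 0.4892 -0.1996  0.076 ]
blue [274.1  42.6] [ 255   21   39   44 1354] [ 0.4687 -0.1328  0.076 ]
side red [367.4 311.1] [358 302  20  20 303] [ 0.5003 -0.2687  0.076 ]
side yellow [242.5 208.4] [233 200  20  18 301] [0.4139 0.0801 0.076 ]
side yellow [470.9 301.3] [438 273  63  63 898] [ 0.6713 -0.346   0.076 ]
side green [337.2 287.5] [329 279  18  18 259] [ 0.4818 -0.202   0.076 ]
```

Keys: red (0.504,-0.267), green (0.486,-0.200), blue (0.469,-0.133), yellow (0.451,-0.066). The pan rim is well clear, so no spin is needed. Now lowering over red.

Request:
{"api": "play_rows", "payload": {
  "steps": [
    [[-0.003,-0.002,0.05],0],
    [[0,0,0.05],0],
    [[0,0,0.035],0],
    [[0,0,0.007],0],
    [[0,0,0],0]
  ]
}}

```text
t: 2.55
eef_pos: [0.5036, -0.268, 0.0979]
tool_rot: [3.141, 0.0, 1.571]
force: [0.0, -0.5, 0.4]
finger_gap: -0.0001
grip_force: 0.0
```

Request:
{"api": "play_rows", "payload": {
  "steps": [
    [[0,0,0.004],0],
    [[0,0,0.003],0],
    [[0,0,0.003],0],
    [[0,0,0.002],0],
    [[0,0,0],0]
  ]
}}

```text
t: 3.18
eef_pos: [0.5029, -0.268, 0.0851]
tool_rot: [-3.141, -0.0, 1.571]
force: [-0.8, 0.2, -0.3]
finger_gap: -0.0002
grip_force: 0.0
```

Request:
{"api": "play_rows", "payload": {
  "steps": [
    [[0,0,0.002],0],
    [[0,0,0.002],0],
    [[0,0,0.001],0],
    [[0,0,0.001],0],
    [[0,0,0],0]
  ]
}}

```text
t: 3.8
eef_pos: [0.5031, -0.2681, 0.0793]
tool_rot: [3.141, 0.0, 1.571]
force: [0.5, 0.3, 0.7]
finger_gap: -0.0001
grip_force: 0.7
```

Request:
{"api": "play_rows", "payload": {
  "steps": [
    [[0,0,0.001],0],
    [[0,0,0.001],0],
    [[0,0,0.001],0],
    [[0,0,0],0]
  ]
}}

```text
t: 4.3
eef_pos: [0.5031, -0.2681, 0.0762]
tool_rot: [3.141, 0.0, 1.571]
force: [0.3, -0.4, 1.2]
finger_gap: -0.0005
grip_force: 0.7
```

Request:
{"api": "play_rows", "payload": {
  "steps": [
    [[0,0,0.001],0],
    [[0,0,0.001],0],
    [[0,0,0],0]
  ]
}}

```text
t: 4.68
eef_pos: [0.5032, -0.2681, 0.0758]
tool_rot: [3.141, 0.0, 1.571]
force: [-3.5, 1.5, 17.3]
finger_gap: 0.0003
grip_force: 8.7
```

```bash
python3 - <<'E'
from h import *
a=camera("wrist")["img"];b=camera("side")["img"]
a=cv2.resize(a[120:320,220:420],(400,400));b=cv2.resize(b[200:360,260:420],(400,400),interpolation=2)
cv2.imwrite("pics/p2.png",np.hstack([a,b])[:,:,::-1])
E
```

```text
(no output)
```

View pics/p2.png

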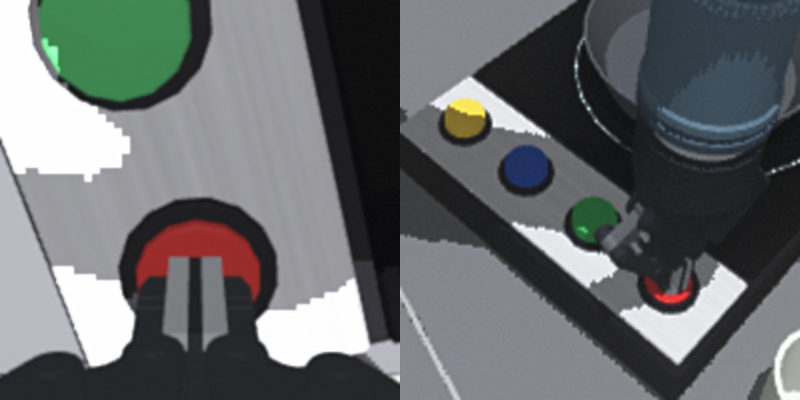

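The fingertips are centred on the red cap, which is on its stop (17 N at TCP z 0.0758). Next I'll retract and go to yellow.

Request:
{"api": "play_rows", "payload": {
  "steps": [
    [[0,0,-0.01],0],
    [[0,0,-0.05],0],
    [[0.05,-0.013,0],0],
    [[0.05,-0.013,0],0],
    [[0.05,-0.013,0],0]
  ]
}}

```text
t: 5.4
eef_pos: [0.4631, -0.1164, 0.1343]
tool_rot: [-3.141, -0.0, 1.571]
force: [0.2, 0.9, -0.0]
finger_gap: 0.0002
grip_force: 0.0
```

Request:
{"api": "play_rows", "payload": {
  "steps": [
    [[0.05,-0.013,0],0],
    [[0,0,0],0],
    [[0,0,0],0]
  ]
}}

```text
t: 5.78
eef_pos: [0.451, -0.0685, 0.1343]
tool_rot: [-3.141, 0.0, 1.571]
force: [-0.7, -0.2, 0.1]
finger_gap: 0.0007
grip_force: 0.0
```

```bash
python3 - <<'E'
from h import *
o=get_obs();print(o["t"],np.round(o["eef_pos"],4),np.round(o["force"],1))
c=camera("side")
for k,v in seg(c).items():
    for ce,s in v: print(k,ce,s,hit(c,*ce,.068 if k=="red" else .076,c["extrinsics"]).round(4))
c=camera("wrist");T=toolT(o)@c["T_tool_cam"]
for k,v in seg(c).items():
    for ce,s in v: print("w",k,ce,s,hit(c,*ce,.076,T).round(4))
cv2.imwrite("pics/w3.png",c["img"][:,:,::-1])
E
```

```text
5.775 [ 0.451  -0.0685  0.1343] [-0.7 -0.2  0.1]
red [367.1 312.2] [358 304  19  18 266] [ 0.5023 -0.2666  0.068 ]
yellow [242.5 208.4] [233 200  20  18 298] [0.4139 0.0801 0.076 ]
yellow [470.9 301.3] [438 273  63  63 901] [ 0.6713 -0.346   0.076 ]
green [337.2 287.5] [329 279  18  18 258] [ 0.4818 -0.202   0.076 ]
w yellow [236.  20.] [ 188    0   91   49 3380] [0.4066 0.0562 0.076 ]
w yellow [315.3 210. ] [ 290  191   48   47 1319] [ 0.451  -0.0574  0.076 ]
```

View pics/w3.png

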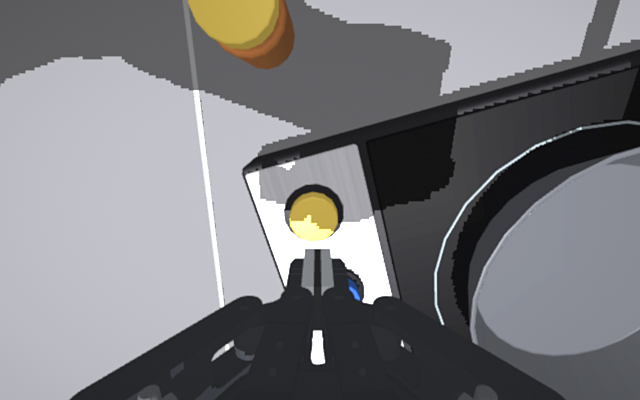

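Yellow is at (314,214), ahead of the tips, and blue is off to the rear. I'll shift 5 mm and press.

Request:
{"api": "play_rows", "payload": {
  "steps": [
    [[0.005,0,0.03],0],
    [[0,0,0.016],0],
    [[0,0,0.003],0],
    [[0,0,0.002],0],
    [[0,0,0],0]
  ]
}}

```text
t: 6.5
eef_pos: [0.4515, -0.0634, 0.0838]
tool_rot: [3.141, 0.0, 1.57]
force: [0.2, 0.3, 0.5]
finger_gap: 0.0
grip_force: 0.0
```

Request:
{"api": "play_rows", "payload": {
  "steps": [
    [[0,0,0.002],0],
    [[0,0,0.002],0],
    [[0,0,0.001],0],
    [[0,0,0.001],0],
    [[0,0,0],0]
  ]
}}

```text
t: 7.12
eef_pos: [0.4514, -0.063, 0.0773]
tool_rot: [3.141, -0.0, 1.571]
force: [0.8, -1.9, 3.5]
finger_gap: -0.0003
grip_force: 1.2
```

Request:
{"api": "play_rows", "payload": {
  "steps": [
    [[0,0,0.001],0],
    [[0,0,0.001],0],
    [[0,0,0],0]
  ]
}}

```text
t: 7.5
eef_pos: [0.4514, -0.063, 0.0758]
tool_rot: [3.141, -0.0, 1.571]
force: [-0.5, -0.3, 11.0]
finger_gap: 0.0
grip_force: 5.4
```

Yellow is on its stop at the same height as red (0.0758, 11 N). Next is green.

Request:
{"api": "play_rows", "payload": {
  "steps": [
    [[0,0,-0.01],0],
    [[0,0,-0.05],0],
    [[-0.046,0.012,0],0],
    [[-0.046,0.012,0],0],
    [[-0.045,0.011,0],0]
  ]
}}

```text
t: 8.12
eef_pos: [0.4857, -0.2008, 0.1354]
tool_rot: [-3.141, -0.001, 1.572]
force: [0.5, -0.2, -0.4]
finger_gap: 0.0001
grip_force: 0.0
```

Request:
{"api": "play_rows", "payload": {
  "steps": [
    [[0,0,0],0],
    [[0,0,0],0]
  ]
}}

```text
t: 8.38
eef_pos: [0.4852, -0.1989, 0.135]
tool_rot: [-3.14, -0.001, 1.571]
force: [-1.0, -0.2, 0.0]
finger_gap: 0.0001
grip_force: 0.0
```

```bash
python3 - <<'E'
from h import *
o=get_obs();print(o["t"],np.round(o["eef_pos"],4))
c=camera("wrist");T=toolT(o)@c["T_tool_cam"]
for k,v in seg(c).items():
    for ce,s in v: print("w",k,ce,s,hit(c,s[0]+s[2]/2,s[1]+s[3]/2,.076,T).round(4))
cv2.imwrite("pics/w4.png",c["img"][:,:,::-1])
E
```

```text
8.375 [ 0.4852 -0.1989  0.135 ]
w yellow [255.   16.6] [ 225    0   59   40 1886] [ 0.451 -0.074  0.076]
w yellow [551. 315.] [ 442  286  197   54 2544] [ 0.659  -0.2725  0.076 ]
w green [320.1 216.5] [ 294  199   48   48 1140] [ 0.487  -0.1976  0.076 ]
w blue [290.1 124.4] [ 262   98   54   55 2161] [ 0.4688 -0.1318  0.076 ]
```

View pics/w4.png

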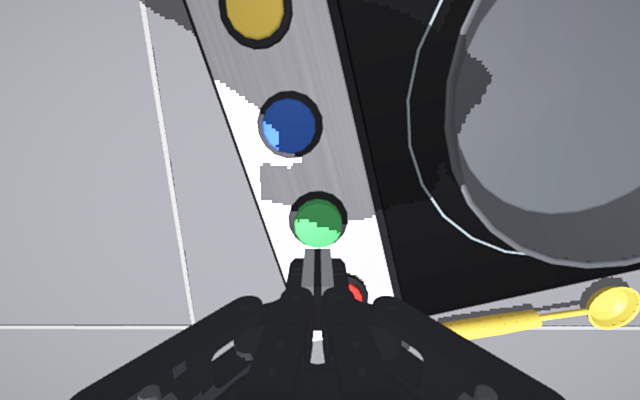

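Green is at (318,223), aligned with the tips, and blue at (290,125) is untouched. Pressing green.

Request:
{"api": "play_rows", "payload": {
  "steps": [
    [[0,0.001,0.03],0],
    [[0,0,0.016],0],
    [[0,0,0.003],0],
    [[0,0,0.002],0],
    [[0,0,0],0]
  ]
}}

```text
t: 9.05
eef_pos: [0.4874, -0.2001, 0.0848]
tool_rot: [3.141, 0.0, 1.571]
force: [-0.5, 0.3, -0.1]
finger_gap: 0.0001
grip_force: 0.0
```

Request:
{"api": "play_rows", "payload": {
  "steps": [
    [[0,0,0.002],0],
    [[0,0,0.002],0],
    [[0,0,0.001],0],
    [[0,0,0.001],0],
    [[0,0,0],0]
  ]
}}

```text
t: 9.68
eef_pos: [0.4875, -0.2002, 0.0784]
tool_rot: [3.141, 0.0, 1.571]
force: [0.9, 0.0, 2.9]
finger_gap: -0.0004
grip_force: 1.1
```

Request:
{"api": "play_rows", "payload": {
  "steps": [
    [[0,0,0.001],0],
    [[0,0,0.001],0],
    [[0,0,0],0]
  ]
}}

```text
t: 10.05
eef_pos: [0.4871, -0.2, 0.0763]
tool_rot: [3.141, 0.0, 1.571]
force: [2.0, -0.0, 2.6]
finger_gap: -0.0001
grip_force: 1.2
```

Request:
{"api": "play_rows", "payload": {
  "steps": [
    [[0,0,0.001],0],
    [[0,0,0],0]
  ]
}}

```text
t: 10.3
eef_pos: [0.4871, -0.2, 0.0759]
tool_rot: [3.141, 0.0, 1.571]
force: [0.0, -0.1, 9.6]
finger_gap: -0.0002
grip_force: 5.0
```

Request:
{"api": "play_rows", "payload": {
  "steps": [
    [[0,0,-0.01],0],
    [[0,0,-0.05],0],
    [[0,0,-0.05],0],
    [[0,0,-0.05],0],
    [[0,0,0],0]
  ]
}}

```text
t: 10.92
eef_pos: [0.4886, -0.2007, 0.239]
tool_rot: [3.136, 0.002, 1.571]
force: [-1.4, 0.1, -0.4]
finger_gap: -0.0
grip_force: 0.0
```

Request:
{"api": "play_rows", "payload": {
  "steps": [
    [[0,0,0],0],
    [[0,0,0],0],
    [[0,0,0],0]
  ]
}}

```text
t: 11.3
eef_pos: [0.4863, -0.1997, 0.2341]
tool_rot: [-3.139, -0.001, 1.571]
force: [-0.3, 0.3, 0.4]
finger_gap: 0.0002
grip_force: 0.0
```

```bash
python3 - <<'E'
from h import *
c=camera("side")["img"];w=camera("wrist")["img"]
a=cv2.resize(c[180:360,240:440],(440,396),interpolation=2)
b=cv2.resize(w[:300,180:500],(360,338));b=cv2.copyMakeBorder(b,0,58,0,0,0)
cv2.imwrite("pics/end.png",np.hstack([a,b])[:,:,::-1])
E
```

```text
(no output)
```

View pics/end.png

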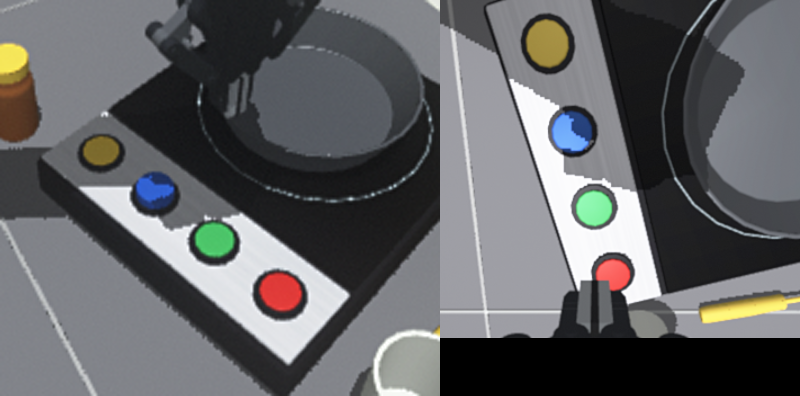

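In the side crop, yellow (101,152), green (215,241) and red (280,293) sit flat in their collars. Blue (155,191) stands proud, and the hand is clear above everything.

```bash
python3 -c "
from cell import *
print(job_done())"
```

```text
the job is handed in; nothing more can be done
None
```

I pressed red, yellow and green in that order, each down to its stop with at most about 17 N measured. Blue is still up, the hand is clear, and the job was handed in at about 11 s; the hand-in call gave no verdict.

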